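Nest the steel lab beakers for storage

ROBOT

A 7-joint arm with a two-finger parallel gripper is mounted at the origin on the work surface. World frame = base frame: x ahead of the robot, y to its left, z up, the work surface at z = 0. Lengths are in mm, angles in rad, forces in N, time in s.
With the tool pointing down it reaches from about 400 to 925 mm from the base axis. Payload 4.1 kg.
Tool frame: the origin (TCP) lies at the very end of the fingers, on their centre line; the grasp point (between the pads) lies 19 mm behind it (r.hold_point_z is the distance from the TCP to the grasp point, in mm); z points along the fingers, y is the direction in which the jaws open and shut (so a half turn about z gives the same grasp; the last joint's range is limited). The gripper opens to 85 mm and grips with 20 to 120 N. Pads are 22 mm wide; open, the fingers measure 114 mm over their backs; the gripper's body (76 mm by 85 mm) begins 54 mm behind the grasp point. The pads swing forward as they close: fully open they stand 13 mm farther back than shut.
Start: joints at [1.147, 0.398, 0.045, 1.537, -0.019, 1.207, -0.051], TCP at [207.465, -616.037, 231.347] pointing down, gripper open.
Joint ranges: [-2.82, 2.82], [-0.49, 2.23], [-1.37, 1.46], [0, 2.46], [-1.36, 4.5], [0.23, 2], [-2.94, 2.94]. Speed limits (rad/s): [2.57, 2.57, 3.14, 3.14, 3.14, 3.14, 3.14].

INTERFACE

Orientations are given as a unit quaternion [w, x, y, z].
In Python, from rig import read_state, imaging, order, r gives the robot as it stands. The module is installed in compiled form; this text tells all that it offers.
- The arm moves only by the shell command python3 -m inch 'ROWS' [OPENING] [FORCE]. ROWS is text: rows parted by semicolons, each of 4 numbers parted by spaces: the shift along the tool's x, y, z in units of 25 mm (1.0 is 25 mm), then the turn about the tool's z in units of 10 degrees (1.0 is 10 degrees). In form: x y z turn; .... A call has exactly 5 rows; each row shifts and turns the pose as measured when the row begins, along the tool's axes as they then stand; what a row does not reach is not made up. A row lasts 1/8 s, in which the tool goes at most 62.5 mm and 10.7 degrees, less where a joint would pass 70% of its speed; a pose out of reach is approached as far as the arm can. A call is refused whole if a number of a shift passes 1 or a number of a turn 1, either way. A call with a gripper value outside its range is refused whole. OPENING is the finger opening in mm, from 0 to 85.4, set as the call begins (- or left out, the last holds). The fingers move at their own pace and stop on an object; FORCE is the grip in N (left out, the last holds). Time passes only in rows, so rows that do not move let the fingers close, or fill a call up. It gives the time, the measured TCP pose, the force and the opening at its end, in the units of the state.
- read_state(): the state, without advancing time (a new reading comes with each control period).
- imaging.read_camera(name): name is "scene" or "top" or "wrist"; returns a dict with "color" (420x560x3 uint8, red, green, blue), "z_map" (420x560 float32, mm along the optical axis (not along the pixel's ray), 0 where there is no reading), "mtx" (3x3 intrinsics, pixels), "eye" and "orientation" of the camera in the world; the wrist camera has in their place "tool_from_camera" (4x4, takes a point from camera to tool coordinates, whose origin is the TCP and whose axes are the flange's). Camera axes: x right, y down, z forward; pixel columns grow to the right and rows downward; lengths in mm; the calibration is good to about 2 mm. A picture is of the moment at which its call begins: read the wrist's pose just before it.
- order.sign_off(): hands the job in, once; it reports no verdict.
The state is a dict: "t": time; "joint_pos": joint angles; "dq": joint speeds; "joint_efforts": joint torques, N m; "position": TCP position; "ee_rot": TCP orientation; "ft_force": force on the tool from outside, world axes, zero at the start; "ft_torque": the same for the moment, N m; "gripper_width": opening from 0.0 (shut) to 1.0 (fully open).
Only numpy, scipy, OpenCV 4.12 (cv2) and the standard library are available. Lean on these libraries where they do the work, as an engineer would, in place of code of your own. Each camera call takes 0.05 s, during which the arm holds its last target. There are 200 camera calls.

TASK

Put the four colour-banded steel beakers away as one nest on the cork mat: leave the widest standing on the mat and, working from wide to slim, lower each of the others into the one before until it stands upright on its floor. Set them in gently rather than dropping them, let go of everything, and leave the other things on the bench where they are.

Things in the scene. Friction and masses are not known exactly. Their poses are not given: they have to be found in the camera images.
- mat: round cork mat, 100 mm across and 4 mm thick, fixed to the bench; origin at the centre of its underside, on the bench top
- beaker_a: plain straight-sided round steel beaker, open on top, with a 20 mm wide blue band near its foot; the widest and lowest; it stands on the cork mat; 76 mm outside diameter, 56 mm tall, wall 3 mm (inside diameter 70 mm), floor 4 mm thick, about 250 g; upright; origin at the centre of its underside, z up its axis
- beaker_b: plain straight-sided round steel beaker, open on top, with a 20 mm wide green band near its foot; second widest; 62 mm outside diameter, 76 mm tall, wall 3 mm (inside diameter 56 mm), floor 4 mm thick, about 160 g; upright; origin at the centre of its underside, z up its axis; nested, its underside is 4 mm above the next wider one's origin, with 4 mm of play all round, and its rim stands 24 mm above that one's rim
- beaker_c: plain straight-sided round steel beaker, open on top, with a 20 mm wide yellow band near its foot; third widest; 48 mm outside diameter, 96 mm tall, wall 3 mm (inside diameter 42 mm), floor 4 mm thick, about 130 g; upright; origin at the centre of its underside, z up its axis; nested, its underside is 4 mm above the next wider one's origin, with 4 mm of play all round, and its rim stands 24 mm above that one's rim
- beaker_d: plain straight-sided round steel beaker, open on top, with a 20 mm wide red band near its foot; the slimmest and tallest; 34 mm outside diameter, 116 mm tall, wall 3 mm (inside diameter 28 mm), floor 4 mm thick, about 100 g; upright; origin at the centre of its underside, z up its axis; nested, its underside is 4 mm above the next wider one's origin, with 4 mm of play all round, and its rim stands 24 mm above that one's rim
- glass_beaker: clear glass beaker, 66 mm across the mouth, 80 mm tall, not part of the steel set; a bystander; origin at the centre of its underside
- dish: white porcelain dish, 72 mm across, 26 mm high; a bystander; origin at the centre of its underside
- spatula: thin steel lab spatula lying flat, 160 mm long along its x, 4 mm thick; a bystander; origin at the underside of its middle
- stopper: black rubber stopper, 34 mm across, 30 mm high; a bystander; origin at the centre of its underside
- amber_bottle: amber reagent bottle, 60 mm across, 150 mm tall; a bystander; origin at the centre of its underside
- wash_bottle: white wash bottle with a blue cap and spout, 64 mm across, 180 mm tall; a bystander; origin at the centre of its underside
- flask: conical glass flask, 76 mm across the foot, 110 mm tall; a bystander; origin at the centre of its underside
Not all that is in view belongs to the job. Several things have the shape of the mat; the one meant has the colours described above.

How it is judged:
By the outcome, as a careful person would: the job done as asked, in the order asked, and still so for the second after the job is handed in, with the robot touching nothing.
It also fails if it takes over 72 s, if anything falls off the work surface, if the arm or the gripper's body presses on something with over 40 N, if the wrist force passes 120 N, or if a joint passes its speed limit or range.

## Working session

There is one attempt and no reset: what is moved stays moved. The work goes in short steps, Python scripts to look and compute and a shell command to move; the robot and the scene stay as the last step left them, time stands still between calls to the robot, and variables do not carry over. Pictures are saved under pics/ and viewed, about 8 in all and at most 12, crops included, and the job is handed in when it is done.

```bash
mkdir -p pics
cat > h.py <<'E'
import numpy as np, cv2
from rig import read_state, imaging, order, r
from scipy.spatial.transform import Rotation as R
def rot(q): return R.from_quat([q[1],q[2],q[3],q[0]]).as_matrix()
def cam(name):
    s=read_state(); c=imaging.read_camera(name)
    if name=="wrist":
        T=np.eye(4);T[:3,:3]=rot(s["ee_rot"]);T[:3,3]=s["position"];M=T@np.array(c["tool_from_camera"])
    else:
        M=np.eye(4);o=np.array(c["orientation"]);M[:3,:3]=rot(o) if o.size==4 else o;M[:3,3]=c["eye"]
    return c,M
def cloud(c,M):
    K=np.array(c["mtx"]);z=c["z_map"];v,u=np.indices(z.shape)
    P=np.stack([(u-K[0,2])/K[0,0]*z,(v-K[1,2])/K[1,1]*z,z],-1)@M[:3,:3].T+M[:3,3]
    P[z==0]=np.nan; return P
def save(n,im,s=1.4): cv2.imwrite("pics/"+n,cv2.resize(im[:,:,::-1],None,fx=s,fy=s,interpolation=cv2.INTER_CUBIC))
E
python3 - <<'E'
from h import *
for n in("top","scene"):
    c,M=cam(n); save(n+"0.png",c["color"]); np.savez(n+".npz",P=cloud(c,M),color=c["color"]); print(n,M.round(2))
s=read_state();print(s); print(r.hold_point_z)
E
```

```text
top [[-0.00000e+00 -9.80000e-01  1.90000e-01  3.31930e+02]
 [-1.00000e+00  0.00000e+00  1.00000e-02 -4.02000e+00]
 [-1.00000e-02 -1.90000e-01 -9.80000e-01  1.12289e+03]
 [ 0.00000e+00  0.00000e+00  0.00000e+00  1.00000e+00]]
scene [[-2.00000e-01  7.50000e-01 -6.30000e-01  1.18581e+03]
 [ 9.80000e-01  1.60000e-01 -1.30000e-01  1.13170e+02]
 [-0.00000e+00 -6.40000e-01 -7.70000e-01  8.25740e+02]
 [ 0.00000e+00  0.00000e+00  0.00000e+00  1.00000e+00]]
{'t': 0.1, 'joint_pos': array([ 1.14700398,  0.39911758,  0.04500862,  1.53773031, -0.01871707,
        1.20690759, -0.05072694]), 'dq': array([-0.00030558, -0.00124801, -0.00144735, -0.00314349, -0.00176816,
        0.00335712,  0.00127809]), 'joint_efforts': array([ 4.08678461e-03, -4.76262116e+01,  1.37051515e+00, -2.54950547e+01,
        1.19658565e-02,  5.05727061e-03, -9.89722309e-06]), 'position': array([ 207.28919718, -615.46958707,  230.37761522]), 'ee_rot': array([-8.50479707e-04,  9.86833837e-01,  1.61735032e-01, -1.87098024e-04]), 'ft_force': array([ 0.26322946, -0.23609806,  0.74898877]), 'ft_torque': array([ 0.00375845, -0.03667494,  0.03147688]), 'gripper_width': 1.0004550093554303}
18.700000000000003
```

View pics/top0.png

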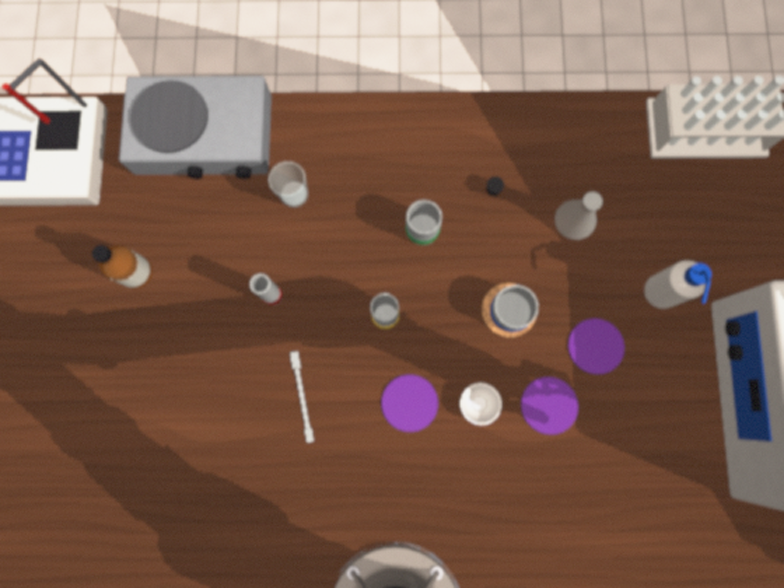

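View pics/scene0.png

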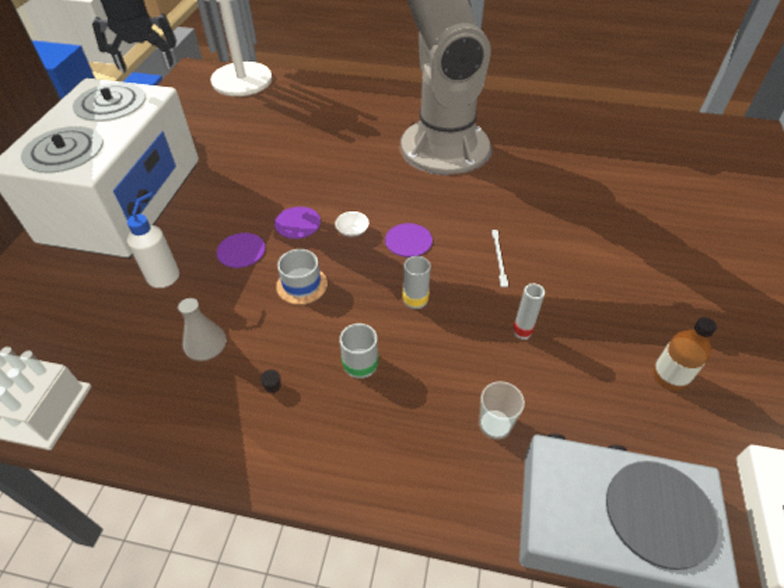

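The top picture shows the steel set at: a on the orange cork mat (512,308), b green (424,222), c yellow (385,310), d red (264,288). Possible mistakes are the glass beaker (289,185), which has no band, and the purple discs (410,403), (550,405) and (597,346), which are not cork. Next I fit the rims and check with a close crop.

Run:
```python
from h import *
from scipy.optimize import least_squares
ims=[]
for n in("top","scene"):
    d=np.load(n+".npz");P=d["P"]
    B=dict(a=(514,304,60,38),b=(424,215,76,31),c=(385,303,96,24),d=(262,280,116,17),glass=(287,175,80,33),bot=(120,262,150,30),dish=(480,404,26,36))
    if n=="top":
        seed={k:P[int(v[1]/1.4)-20:int(v[1]/1.4)+20,int(v[0]/1.4)-22:int(v[0]/1.4)+22].reshape(-1,3) for k,v in B.items()}
        ctr={}
    for k,v in B.items():
        if n=="top": Q=seed[k]
        else:
            Q=P.reshape(-1,3);Q=Q[np.hypot(*(Q[:,:2]-ctr[k]).T)<v[3]+15]
        zmax=np.nanmax(Q[:,2]) if len(Q) else 0
        S=Q[abs(Q[:,2]-v[2])<8]
        if len(S)<5: print(n,k,"few",zmax);continue
        f=least_squares(lambda c:np.hypot(S[:,0]-c[0],S[:,1]-c[1])-(v[3]-1.5),np.median(S[:,:2],0),loss="soft_l1",f_scale=2)
        if n=="top":ctr[k]=f.x
        print(n,k,len(S),f.x.round(1),"r",(np.hypot(*(S[:,:2]-f.x).T)).mean().round(1),"zmax",zmax.round(1),"reach",np.hypot(*f.x).round())
d=np.load("scene.npz")["color"]; save("crop.png",d[140:320,180:410],3)
```

```text
top a 164 [ 510.8 -211.2] r 36.1 zmax 65.1 reach 553.0
top b 129 [667.6 -53.3] r 29.2 zmax 79.9 reach 670.0
top c 91 [503.6  15.6] r 22.2 zmax 100.3 reach 504.0
top d 75 [540.1 221.5] r 15.2 zmax 122.6 reach 584.0
top glass 162 [737.6 189.4] r 32.5 zmax 85.2 reach 762.0
top bot 134 [607.4 461.7] r 28.0 zmax 155.5 reach 763.0
top dish 293 [ 345.5 -149.7] r 31.2 zmax 32.0 reach 377.0
scene a 195 [ 512.3 -210.2] r 36.4 zmax 63.6 reach 554.0
scene b 193 [669.6 -51.8] r 29.3 zmax 81.3 reach 672.0
scene c 129 [505.4  17. ] r 22.1 zmax 101.0 reach 506.0
scene d 98 [542.1 223.2] r 15.4 zmax 120.2 reach 586.0
scene glass 229 [739.7 190.5] r 31.0 zmax 83.1 reach 764.0
scene bot 135 [592.9 503. ] r 28.1 zmax 154.1 reach 778.0
scene dish 168 [ 347.6 -148.5] r 32.0 zmax 29.3 reach 378.0
```

View pics/crop.png

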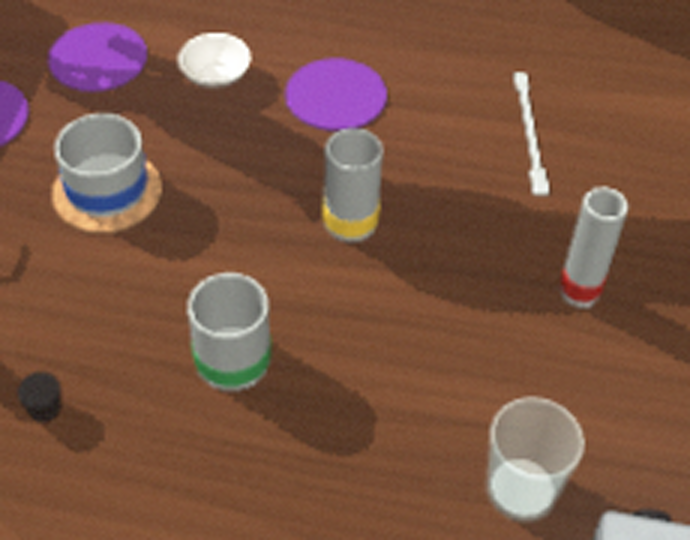

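```bash
cat > go.py <<'E'
import sys
from h import *
s=read_state();p=np.array(s["position"]);Rm=rot(s["ee_rot"])
t=np.array([float(v) for v in sys.argv[1:4]])
print("t",round(s["t"],2),"pos",p.round(1),"yaw",np.degrees(np.arctan2(Rm[1,0],Rm[0,0])).round(1),"tilt",np.degrees(np.arccos(-Rm[2,2])).round(2),"units",(Rm.T@(t-p)/25).round(2),"F",np.round(s["ft_force"],1),"w",round(s["gripper_width"]*85.4,1))
E
python3 go.py 668.6 -52.5 200; python3 -m inch '0.9 0 0 0;0.9 0 0 0;0 -1 0 0;0 -1 0 0;0 0 0 0' 85 50;python3 go.py 668.6 -52.5 200
```

```text
t 0.1 pos [ 207.3 -615.5  230.4] yaw 18.6 tilt 0.1 units [ 24.68 -15.45   1.24] F [ 0.3 -0.2  0.7] w 85.4
t: 0.72
position: [243.3, -547.7, 228.2]
ee_rot: [-0.003, 0.986, 0.165, 0.002]
ft_force: [0.5, 0.1, 0.3]
gripper_width: 0.995
t 0.72 pos [ 243.3 -547.7  228.2] yaw 19.0 tilt 0.39 units [ 22.53 -13.18   1.29] F [0.5 0.1 0.3] w 85.0
```

```bash
python3 -m inch '1 -0.6 0 0;1 -0.6 0 0;1 -0.6 0 0;1 -0.6 0 0;1 -0.6 0 0' >/dev/null;python3 -m inch '1 -0.6 0 0;1 -0.6 0 0;1 -0.6 0 0;1 -0.6 0 0;1 -0.6 0 0'; python3 -m inch '1 -0.6 0 0;1 -0.6 0 0;1 -0.6 0 0;0 0 0 0;0 0 0 0' >/dev/null; python3 go.py 668.6 -52.5 200
```

```text
t: 1.98
position: [448.8, -319.8, 230.2]
ee_rot: [-0.0, 0.986, 0.167, 0.006]
ft_force: [0.9, -0.5, 0.3]
gripper_width: 0.997
t 2.6 pos [ 513.9 -246.4  231.1] yaw 19.6 tilt 0.94 units [ 8.41 -5.23  1.38] F [ 0.1 -0.6  0.4] w 84.8
```

```bash
python3 -m inch '1 -0.6 0.2 0;1 -0.6 0.2 0;1 -0.6 0.2 0;1 -0.6 0.2 0;1 -0.6 0.2 0' >/dev/null; python3 -m inch '1 -0.6 0 0;0.9 -0.6 0 0;0.6 -0.4 0 0;0 0 0 0;0 0 0 0'>/dev/null; python3 go.py 668.6 -52.5 180
python3 - <<'E'
from h import *
c,M=cam("wrist");save("w1.png",c["color"],1.2)
K=np.array(c["mtx"]);print(K.round(0).tolist(),np.array(c["tool_from_camera"]).round(2).tolist())
P=cloud(c,M);np.savez("w.npz",P=P)
Q=P.reshape(-1,3);Q=Q[np.hypot(Q[:,0]-668.6,Q[:,1]+52.5)<45]
print(len(Q),np.nanpercentile(Q[:,2],[1,50,99])if len(Q) else 0)
S=Q[abs(Q[:,2]-76)<5]
from scipy.optimize import least_squares
f=least_squares(lambda c:np.hypot(S[:,0]-c[0],S[:,1]-c[1])-29.5,[668,-52],loss="soft_l1",f_scale=2);print(f.x,len(S))
E
```

```text
t 3.85 pos [654.6 -87.8 206.5] yaw 18.2 tilt 0.77 units [ 0.96 -1.18  1.06] F [ 0.1 -0.2  0.3] w 84.9
[[301.0, 0.0, 278.0], [0.0, 301.0, 209.0], [0.0, 0.0, 1.0]] [[-0.0, -0.96, -0.3, 75.28], [1.0, -0.0, -0.0, 0.62], [0.0, -0.3, 0.96, -143.86], [0.0, 0.0, 0.0, 1.0]]
31195 [  0.73473385 284.99868183 306.55943523]
[671.9612501  -53.84172004] 788
```

View pics/w1.png

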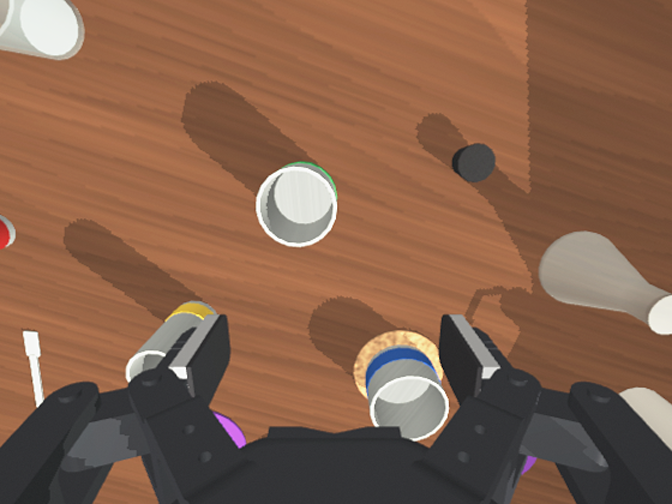

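The wrist picture shows b (green) at (297,205), between and ahead of the fingers, and a on the cork at (405,400). The wrist fit agrees with the other cameras to about 3 mm.

```bash
python3 -m inch '0.5 -0.6 0.4 0;0.4 -0.5 0.4 0;0 0 0.3 0;0 0 0 0;0 0 0 0' >/dev/null; python3 go.py 670 -53 50;python3 - <<'E'
from h import *
P=np.load("w.npz")["P"];Q=P.reshape(-1,3);Q=Q[np.hypot(Q[:,0]-511.5,Q[:,1]+210.7)<45]
from scipy.optimize import least_squares
S=Q[abs(Q[:,2]-60)<6]
f=least_squares(lambda c:np.hypot(S[:,0]-c[0],S[:,1]-c[1])-36.5,[511,-210],loss="soft_l1",f_scale=2);print(f.x,len(S))
E
```

```text
t 4.53 pos [667.5 -53.5 176.4] yaw 18.2 tilt 0.68 units [ 0.05 -0.02  5.06] F [-0.8 -0.1  0. ] w 84.9
[ 515.13692224 -211.47208028] 798
```

```bash
python3 -m inch '0.05 0 0.8 0;0 0 0.8 0;0 0 0.8 0;0 0 0.8 0;0 0 0 0' >/dev/null; python3 go.py 670 -53 50
```

```text
t 5.15 pos [668.6 -55.7  90.2] yaw 18.0 tilt 0.61 units [ 0.08 -0.1   1.61] F [-0.7  0.5 -0.6] w 84.7
```

```bash
python3 -m inch '0.05 -0.1 0.5 0;0 0 0.5 0;0 0 0.4 0;0 0 0 0;0 0 0 0' >/dev/null; python3 go.py 670 -53 50;python3 -m inch '0 0 0 0;0 0 0 0;0 0 0 0;0 0 0 0;0 0 0 0' 40 50; python3 go.py 670 -53 50
```

```text
t 5.78 pos [670.8 -52.9  54.1] yaw 18.0 tilt 0.76 units [-0.03 -0.01  0.16] F [-0.   1.  -0.2] w 85.1
t: 6.4
position: [671.7, -53.0, 55.6]
ee_rot: [0.004, 0.988, 0.156, 0.007]
ft_force: [0.7, -0.3, 0.7]
gripper_width: 0.714
t 6.4 pos [671.7 -53.   55.6] yaw 18.0 tilt 0.9 units [-0.07 -0.02  0.22] F [ 0.7 -0.3  0.7] w 61.0
```

```bash
python3 -m inch '0 0 0 0;0 0 0.15 0;0 0 0.15 0;0 0 0 0;0 0 0 0' 72 50 >/dev/null;python3 go.py 670 -53 50; python3 -m inch '0 0 0 0;0 0 0 0;0 0 0 0;0 0 0 0;0 0 0 0' 40 50 >/dev/null; python3 go.py 670 -53 50; python3 -m inch '0 0 -0.4 0;0 0 -0.8 0;0 0 -0.8 0;0 0 -0.8 0;0 0 0 0'; python3 go.py 513 -211 180
```

```text
t 7.03 pos [671.9 -53.1  47.6] yaw 18.0 tilt 0.9 units [-0.07 -0.03 -0.1 ] F [-0.5  0.5  0.1] w 72.0
t 7.65 pos [672.2 -52.9  48.2] yaw 18.0 tilt 0.94 units [-0.09 -0.02 -0.07] F [ 0.8 -0.5 -0.2] w 61.4
t: 8.28
position: [671.7, -52.6, 124.5]
ee_rot: [0.004, 0.988, 0.156, 0.008]
ft_force: [-0.4, 0.5, -1.7]
gripper_width: 0.719
t 8.28 pos [671.7 -52.6 124.5] yaw 18.0 tilt 1.07 units [-7.96  4.09 -2.3 ] F [-0.4  0.5 -1.7] w 61.4
```

```bash
python3 -m inch '-0.6 0.3 -0.4 0;-1 0.5 -0.2 0;-1 0.5 -0.2 0;-1 0.5 0 0;-1 0.5 0 0' >/dev/null;python3 go.py 513 -211 150; python3 -m inch '-1 0.5 0 0;-0.8 0.4 0 0;-0.5 0.25 0 0;0 0 0 0;0 0 0 0'>/dev/null; python3 go.py 513 -211 150
```

```text
t 8.9 pos [ 572.8 -146.9  143.6] yaw 18.1 tilt 0.79 units [-3.07  1.7  -0.27] F [ 0.  -0.8 -1.4] w 61.4
t 9.53 pos [ 519.  -198.1  142.9] yaw 17.6 tilt 0.59 units [-0.38  0.42 -0.28] F [-0.1  0.7 -2.2] w 61.2
```

```bash
cat > fit.py <<'E'
import sys
from h import *
from scipy.optimize import least_squares
# args: cam, triples x,y,z,r ...; fit outer wall points within z band
def fit(P,x,y,z0,z1,r):
    Q=P.reshape(-1,3);d=np.hypot(Q[:,0]-x,Q[:,1]-y)
    S=Q[(Q[:,2]>z0)&(Q[:,2]<z1)&(d<r+8)&(d>r-9)]
    if len(S)<15: return None,len(S),0
    f=least_squares(lambda c:np.hypot(S[:,0]-c[0],S[:,1]-c[1])-r,[x,y],loss="soft_l1",f_scale=1)
    return f.x.round(1),len(S),np.sqrt(np.mean(f.fun**2)).round(2)
E
python3 -m inch '-0.2 0.25 0 0;-0.2 0.2 0 0;0 0 0 0;0 0 0 0;0 0 0 0'>/dev/null; python3 go.py 513 -211 150
python3 - <<'E'
from fit import *
p=read_state()["position"]
for n in("scene","wrist"):
    c,M=cam(n);P=cloud(c,M);np.savez(n+".npz",P=P,color=c["color"])
    print(n,"a",fit(P,512,-211,20,54,38),"b",fit(P,p[0],p[1],103,150,31))
a=np.load("scene.npz")["color"];b=np.load("wrist.npz")["color"]
cv2.imwrite("pics/p1.png",np.hstack([cv2.resize(a[100:260,140:300],(400,400)),cv2.resize(b,(400,300))[:, :] if 0 else cv2.copyMakeBorder(cv2.resize(b,(400,300)),0,100,0,0,0)])[:,:,::-1])
E
```

```text
t 10.15 pos [ 514.2 -210.8  142.8] yaw 17.8 tilt 0.59 units [-0.05 -0.01 -0.29] F [-0.2 -0.2 -2.5] w 61.4
scene a (array([ 512. , -210.3]), 382, np.float64(2.01)) b (array([ 512. , -209.7]), 469, np.float64(1.77))
wrist a (array([ 514.1, -212. ]), 596, np.float64(1.5)) b (array([ 517.2, -210.3]), 6734, np.float64(1.79))
```

View pics/p1.png

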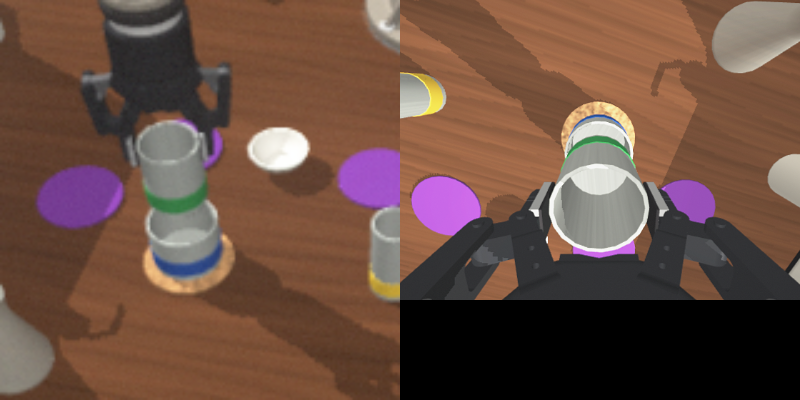

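The view shows b upright in the grip directly over a; the scene fit puts the axes 0.6 mm apart. Lowering.

```bash
python3 -m inch '0 0 0.5 0;0 0 0.5 0;0 0 0.3 0;0 0 0 0;0 0 0 0'>/dev/null; python3 go.py 514 -211 57
```

```text
t 10.88 pos [ 513.9 -210.5  107.1] yaw 17.9 tilt 0.49 units [-0.01  0.    2.  ] F [-0.6  0.2 -2.2] w 61.3
```

```bash
python3 -m inch '0 0 0.4 0;0 0 0.4 0;0 0 0.4 0;0 0 0.2 0;0 0 0 0'>/dev/null; python3 go.py 514 -211 57
```

```text
t 11.5 pos [ 514.3 -210.8   69.7] yaw 17.9 tilt 0.5 units [-0.02  0.    0.51] F [-0.5 -0.4 -1.1] w 61.3
```

```bash
python3 -m inch '0 0 0.2 0;0 0 0.1 0;0 0 0.1 0;0 0 0.05 0;0 0 0 0'>/dev/null; python3 go.py 514 -211 57
```

```text
t 12.12 pos [ 515.1 -211.1   58.4] yaw 17.9 tilt 0.59 units [-0.04 -0.02  0.05] F [ 0.9  0.4 -2.4] w 61.3
```

```bash
python3 -m inch '0 0 0.06 0;0 0 0.06 0;0 0 0.06 0;0 0 0 0;0 0 0 0'>/dev/null; python3 go.py 514 -211 57
```

```text
t 12.75 pos [ 515.4 -211.3   56.5] yaw 17.8 tilt 0.62 units [-0.05 -0.03 -0.02] F [-0.1  0.4 -2.7] w 61.2
```

```bash
python3 -m inch '0 0 0.08 0;0 0 0.08 0;0 0 0.08 0;0 0 0 0;0 0 0 0'>/dev/null; python3 go.py 514 -211 55
```

```text
t 13.38 pos [ 515.5 -211.6   56.4] yaw 17.8 tilt 0.58 units [-0.05 -0.04  0.05] F [-1.  -0.1 -1. ] w 61.2
```

```bash
python3 -m inch '0 0 0 0;0 0 0 0;0 0 0 0;0 0 -0.3 0;0 0 -0.6 0' 85>/dev/null; python3 go.py 504.5 16.3 170; python3 -m inch '0 0 -0.8 0;0 0 -0.8 0;0 0 -0.8 0;0 -0.5 -0.6 0;0.3 -0.9 0 0'>/dev/null; python3 go.py 506 16 170
```

```text
t: 14.0
position: [514.0, -211.1, 78.1]
ee_rot: [0.003, 0.988, 0.155, 0.001]
ft_force: [1.2, 0.1, -2.1]
gripper_width: 0.722
t 14.0 pos [ 514.  -211.1   78.1] yaw 17.8 tilt 0.39 units [ 2.42 -8.75 -3.73] F [ 1.2  0.1 -2.1] w 61.6
t 14.62 pos [ 511.  -175.7  160.2] yaw 17.6 tilt 0.68 units [ 2.13 -7.37 -0.46] F [ 0.5  0.8 -1.7] w 61.5
```

Run:
```python
from fit import *
c,M=cam("scene");P=cloud(c,M);Q=P.reshape(-1,3)
print("b",fit(P,512,-211,64,84,31),"a",fit(P,512,-211,10,56,38),"b ztop",np.nanpercentile(Q[np.hypot(Q[:,0]-512,Q[:,1]+211)<34][:,2],[90,98,99.5]))
print("c",fit(P,505,16,10,93,24))
```

```text
b (None, 0, 0) a (array([ 512.4, -209.7]), 594, np.float64(1.95)) b ztop [527.307865   535.46788588 536.73765943]
c (array([504.6,  16.9]), 521, np.float64(1.73))
```

The shell read `85>` as a file redirect, so the gripper never opened and b is still held, undisturbed. I'll go back and lower it again.

```bash
python3 -m inch '0 0.4 0 0;-0.2 0.6 0 0;0 0.3 0 0;0 0 0 0;0 0 0 0' >/dev/null; python3 go.py 514.5 -211 107
```

```text
t 15.3 pos [ 515.4 -206.9  159.7] yaw 17.8 tilt 0.46 units [-0.09  0.13  2.11] F [ 0.4 -0.2 -2.1] w 61.5
```

```bash
python3 -m inch '-0.08 0.14 0.5 0;0 0 0.5 0;0 0 0.5 0;0 0 0.2 0;0 0 0 0' >/dev/null; python3 go.py 514.5 -211 57
python3 - <<'E'
from fit import *
p=read_state()["position"]
c,M=cam("scene");P=cloud(c,M);print("a",fit(P,512,-211,20,54,38),"b",fit(P,p[0],p[1],p[2]-48+15,p[2],31))
E
```

```text
t 15.93 pos [ 513.8 -210.1  112.8] yaw 17.9 tilt 0.29 units [0.02 0.03 2.23] F [-0.5 -0.6 -2.5] w 61.2
a (array([ 510.9, -210.6]), 280, np.float64(1.53)) b (array([ 511.3, -208.8]), 313, np.float64(1.83))
```

```bash
python3 -m inch '0 0.05 0.3 0;0 0 0.4 0;0 0 0.4 0;0 0 0.4 0;0 0 0 0' >/dev/null; python3 go.py 514.5 -211 57;python3 -m inch '0 0 0.2 0;0 0 0.15 0;0 0 0.1 0;0 0 0.1 0;0 0 0.08 0' >/dev/null; python3 go.py 514.5 -211 57
```

```text
t 16.6 pos [ 514.8 -211.8   73.3] yaw 17.9 tilt 0.35 units [-0.01 -0.04  0.65] F [-1.   0.8 -1.6] w 61.1
t 17.23 pos [ 515.7 -212.1   57.3] yaw 17.9 tilt 0.45 units [-0.03 -0.06  0.01] F [-0.1  0.3 -2.3] w 61.4
```

```bash
python3 -m inch '0 0 0.08 0;0 0 0.08 0;0 0 0.08 0;0 0 0.05 0;0 0 0 0'; python3 -m inch '0 0 0 0;0 0 0 0;0 0 0 0;0 0 -0.1 0;0 0 -0.5 0' 85 50 ; python3 go.py 506 16 170
```

```text
t: 17.85
position: [516.0, -212.2, 56.7]
ee_rot: [0.004, 0.988, 0.155, 0.002]
ft_force: [-0.0, 0.5, -2.1]
gripper_width: 0.717
t: 18.48
position: [516.0, -212.2, 71.6]
ee_rot: [0.003, 0.988, 0.155, 0.001]
ft_force: [0.2, -0.2, -0.7]
gripper_width: 0.994
t 18.48 pos [ 516.  -212.2   71.6] yaw 17.8 tilt 0.43 units [ 2.42 -8.78 -4.  ] F [ 0.2 -0.2 -0.7] w 84.9
```

```bash
python3 -m inch '0 0 -0.8 0;0 0 -0.8 0;0 0 -0.8 0;0.2 -0.6 -0.6 0;0.3 -1 0 0'>/dev/null;python3 -m inch '0.3 -1 0 0;0.3 -1 0 0;0.3 -1 0 0;0.3 -1 0 0;0.2 -0.8 0 0'>/dev/null; python3 go.py 507 16 130;  python3 - <<'E'
from fit import *
c,M=cam("scene");P=cloud(c,M);Q=P.reshape(-1,3)
print("b",fit(P,512,-211,64,84,31),"a",fit(P,512,-211,10,56,38),"ztop",np.nanpercentile(Q[np.hypot(Q[:,0]-512,Q[:,1]+211)<34][:,2],[90,98,99.5]))
print("c",fit(P,505,16,10,93,24))
save("b_in.png",c["color"][120:260,140:340],3.5)
E
```

```text
t 19.73 pos [512.9 -33.8 155.9] yaw 17.9 tilt 0.78 units [ 0.38 -1.98  1.02] F [ 0.9 -0.4 -0.3] w 84.7
b (array([ 513.6, -210.7]), 252, np.float64(2.15)) a (array([ 511.2, -210.7]), 367, np.float64(2.41)) ztop [84.12532842 86.12521576 87.56995613]
c (array([504.6,  16.8]), 528, np.float64(1.76))
```

View pics/b_in.png

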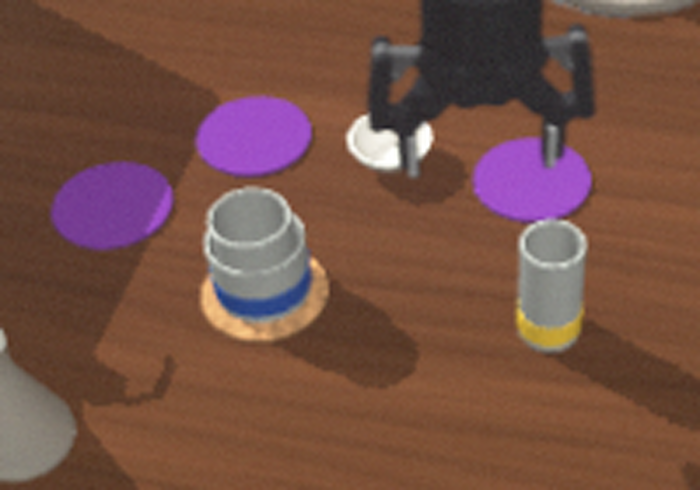

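b sits upright in a: nested rim at (250,210), measured height 84 mm as it must be. Now c.

```bash
python3 -m inch '0.2 -0.8 0 0;0.2 -0.7 0 0;0 -0.4 0 0;0 0 0 0;0 0 0 0'>/dev/null; python3 go.py 507 16 72
```

```text
t 20.4 pos [506.   20.7 157.2] yaw 18.4 tilt 0.77 units [-0.06  0.16  3.41] F [ 0.4 -0.   0.3] w 84.9
```

```bash
python3 -m inch '-0.03 0.15 0.8 0;0 0 0.8 0;0 0 0.8 0;0 0 0.6 0;0 0 0 0'>/dev/null; python3 go.py 507 16 72;python3 -m inch '0 0 0.2 0;0 0 0 0;0 0 0 0;0 0 0 0;0 0 0 0' ; python3 go.py 507 16 72
```

```text
t 21.02 pos [508.7  11.5  80.6] yaw 17.9 tilt 0.91 units [-0.01 -0.2   0.34] F [-0.4 -0.1  0.4] w 85.2
t: 21.65
position: [510.7, 11.4, 77.5]
ee_rot: [0.005, 0.988, 0.156, 0.009]
ft_force: [1.1, -0.6, -0.3]
gripper_width: 0.995
t 21.65 pos [510.7  11.4  77.5] yaw 17.9 tilt 1.15 units [-0.09 -0.22  0.21] F [ 1.1 -0.6 -0.3] w 85.0
```

```bash
python3 -m inch '-0.1 -0.2 0.2 0;0 0 0.1 0;0 0 0 0;0 0 0 0;0 0 0 0'>/dev/null; python3 go.py 507 16 72;python3 -m inch '0 0 0 0;0 0 0 0;0 0 0 0;0 0 0 0;0 0 0 0' 30 50 ; python3 go.py 507 16 72
```

```text
t 22.27 pos [506.5  15.8  69.2] yaw 17.9 tilt 1.13 units [ 0.02 -0.   -0.11] F [-0.3 -0.   0.7] w 85.2
t: 22.9
position: [507.2, 15.9, 69.8]
ee_rot: [0.005, 0.988, 0.156, 0.009]
ft_force: [0.2, 0.4, 0.7]
gripper_width: 0.537
t 22.9 pos [507.2  15.9  69.8] yaw 17.9 tilt 1.2 units [-0.   -0.01 -0.09] F [0.2 0.4 0.7] w 45.9
```

```bash
python3 -m inch '0 0 -0.4 0;0 0 -0.9 0;0 0 -0.9 0;0 0 -0.9 0;0 0 -0.6 0' >/dev/null; python3 go.py 514 -211 180; python3 -m inch '-0.1 0.4 -0.4 0;-0.2 0.8 -0.2 0;-0.3 1 0 0;-0.3 1 0 0;-0.3 1 0 0' ; python3 go.py 514 -211 180
```

```text
t 23.52 pos [503.1  16.1 164.7] yaw 17.9 tilt 0.94 units [-2.38  8.78 -0.53] F [-0.1  0.  -1.9] w 46.1
t: 24.15
position: [506.1, -96.9, 182.1]
ee_rot: [0.005, 0.987, 0.158, 0.006]
ft_force: [0.1, 0.1, -2.3]
gripper_width: 0.542
t 24.15 pos [506.1 -96.9 182.1] yaw 18.1 tilt 0.93 units [-1.12  4.43  0.13] F [ 0.1  0.1 -2.3] w 46.3
```

```bash
python3 -m inch '-0.3 1 0 0;-0.3 1 0 0;-0.2 0.9 0 0;-0.1 0.6 0 0;0 0.1 0 0' >/dev/null; python3 go.py 515 -211.5 182; python3 -m inch '0 0 0 0;0 0 0 0;0 0 0 0;0 0 0 0;0 0 0 0' >/dev/null;python3 go.py 515 -211.5 182
```

```text
t 24.77 pos [ 509.2 -198.5  181.3] yaw 17.7 tilt 0.69 units [ 0.06  0.57 -0.02] F [ 1.3  0.2 -1. ] w 46.3
t 25.4 pos [ 509.4 -194.9  181.2] yaw 18.0 tilt 0.59 units [ 0.01  0.7  -0.03] F [-0.4  0.7 -0.8] w 46.0
```

```bash
python3 -m inch '0 0.4 0.1 0;0 0.3 0.1 0;0 0 0 0;0 0 0 0;0 0 0 0' >/dev/null; python3 go.py 515 -211.5 154
python3 - <<'E'
from fit import *
p=read_state()["position"]
for n in("scene","top"):
  c,M=cam(n);P=cloud(c,M);print("a",fit(P,512,-211,20,54,38),"b",fit(P,512.5,-211,65,82,31),"c",fit(P,p[0],p[1],p[2]-70+12,p[2]-3,24))
E
```

```text
t 26.02 pos [ 515.1 -213.3  175.8] yaw 18.0 tilt 0.58 units [ 0.01 -0.08  0.87] F [-0.7  0.4 -1.6] w 46.3
a (array([ 511.1, -210.8]), 287, np.float64(2.63)) b (array([ 512.4, -211.6]), 134, np.float64(1.8)) c (array([ 512.2, -212.4]), 335, np.float64(1.27))
a (array([ 512., -212.]), 152, np.float64(4.21)) b (array([ 513.2, -212.6]), 45, np.float64(1.76)) c (array([ 513. , -212.6]), 96, np.float64(0.98))
```

```bash
python3 -m inch '0 -0.03 0.4 0;0 0 0.5 0;0 0 0.5 0;0 0 0.3 0;0 0 0 0' >/dev/null; python3 go.py 515.2 -212.5 82; python3 -m inch '0 0 0.4 0;0 0 0.4 0;0 0 0.3 0;0 0 0.2 0;0 0 0 0' >/dev/null; python3 go.py 515.2 -212.5 82
```

```text
t 26.75 pos [ 514.4 -212.1  129.2] yaw 18.0 tilt 0.46 units [0.02 0.01 1.89] F [-0.3 -0.8 -0.9] w 46.1
t 27.38 pos [ 515.  -212.5   94.7] yaw 18.0 tilt 0.5 units [ 0.01 -0.    0.51] F [ 0.3 -0.3 -0.6] w 46.0
```

```bash
python3 -m inch '0 0 0.2 0;0 0 0.1 0;0 0 0.1 0;0 0 0.08 0;0 0 0.05 0' >/dev/null; python3 go.py 515.2 -212.5 82; python3 -m inch '0 0 0.08 0;0 0 0.08 0;0 0 0.08 0;0 0 0 0;0 0 0 0' >/dev/null; python3 go.py 515.2 -212.5 82
```

```text
t 28.0 pos [ 515.8 -212.9   82. ] yaw 18.0 tilt 0.58 units [-0.02 -0.02 -0.  ] F [-2.6  0.8  8.8] w 46.2
t 28.62 pos [ 516.3 -213.    82.6] yaw 18.0 tilt 0.62 units [-0.04 -0.03  0.02] F [-0.  -0.8 -0.3] w 46.1
```

```bash
python3 -m inch '0 0 0.04 0;0 0 0 0;0 0 0 0;0 0 -0.1 0;0 0 -0.5 0' 85 50 ; python3 -m inch '0 0 -0.8 0;0 0 -0.8 0;0 0 -0.8 0;0 0 -0.5 0;0 -0.5 -0.5 0' >/dev/null;  python3 -m inch '0.4 -1 0 0;0.4 -1 0 0;0.4 -1 0 0;0.4 -1 0 0;0.4 -1 0 0' >/dev/null; python3 go.py 544 222 150;  python3 - <<'E'
from fit import *
c,M=cam("scene");P=cloud(c,M);Q=P.reshape(-1,3)
print("c",fit(P,512,-211,88,106,24),"b",fit(P,512,-211,64,84,31),"ztop",np.nanpercentile(Q[np.hypot(Q[:,0]-512,Q[:,1]+211)<34][:,2],[90,98,99.5]))
print("d",fit(P,541,222,10,113,17))
save("c_in.png",c["color"][120:260,140:340],3.5)
E
```

```text
t: 29.25
position: [515.6, -212.6, 95.9]
ee_rot: [0.004, 0.988, 0.156, 0.002]
ft_force: [-0.7, 0.7, -0.3]
gripper_width: 0.989
t 30.5 pos [519.1 -59.8 188.5] yaw 17.8 tilt 0.69 units [  4.39 -10.44   1.45] F [-0.2  0.  -0. ] w 84.7
c (array([ 513.9, -211. ]), 172, np.float64(2.14)) b (array([ 511.9, -211.7]), 182, np.float64(3.32)) ztop [107.08899102 109.71780685 110.82770763]
d (array([541. , 223.4]), 457, np.float64(1.57))
```

View pics/c_in.png

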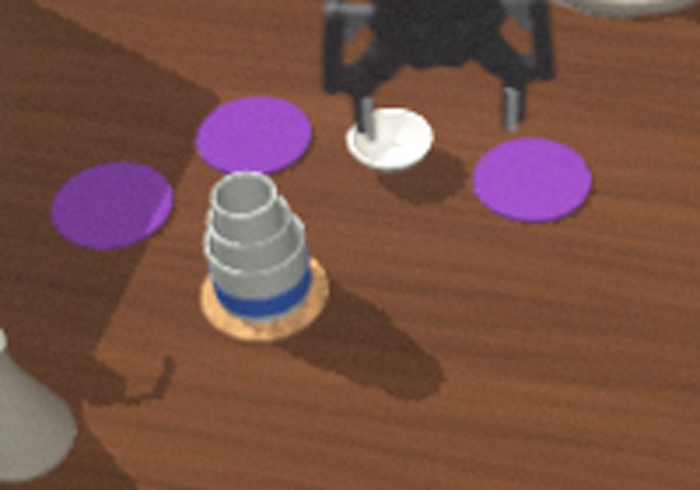

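c is seated upright in b: rim at (245,195), measured height 108 mm as expected. Now d.

```bash
python3 -m inch '0.4 -1 0 0;0.4 -1 0 0;0.4 -1 0 0;0.4 -1 0 0;0.4 -1 0 0' >/dev/null;  python3 -m inch '0.4 -1 0 0;0.4 -1 0 0;0.4 -1 0 0;0.3 -0.8 0 0;0.3 -0.5 0 0' >/dev/null; python3 go.py 543.5 222.5 150
```

```text
t 31.8 pos [529.3 207.8 188.3] yaw 18.5 tilt 0.43 units [ 0.73 -0.39  1.53] F [ 0.1  0.2 -0.4] w 85.1
```

```bash
python3 -m inch '0.4 -0.2 0.4 0;0.2 -0.1 0.3 0;0 0 0.3 0;0 0 0.3 0;0 0 0 0' >/dev/null; python3 go.py 543.5 222.5 93
```

```text
t 32.42 pos [541.5 217.7 152.2] yaw 18.4 tilt 0.56 units [ 0.14 -0.18  2.36] F [-0.6 -0.4  0. ] w 84.7
```

```bash
python3 -m inch '0.12 -0.18 0.4 0;0 0 0.5 0;0 0 0.5 0;0 0 0.4 0;0 0 0 0' >/dev/null; python3 go.py 543.5 222.5 94
```

```text
t 33.05 pos [542.7 222.2 103.6] yaw 18.4 tilt 0.6 units [ 0.04 -0.01  0.38] F [-0.4  0.   0.9] w 85.2
```

```bash
python3 -m inch '0 0 0.2 0;0 0 0.12 0;0 0 0.05 0;0 0 0 0;0 0 0 0' >/dev/null; python3 go.py 543.5 222.5 94;python3 -m inch '0 0 0 0;0 0 0 0;0 0 0 0;0 0 0 0;0 0 0 0' 15 50 >/dev/null; python3 go.py 543.5 222.5 94
```

```text
t 33.67 pos [543.6 222.5  94.8] yaw 18.4 tilt 0.55 units [-0.   -0.    0.03] F [-0.8 -0.1  0. ] w 85.0
t 34.3 pos [544.  222.9  95.5] yaw 18.4 tilt 0.52 units [-0.03  0.01  0.06] F [0.9 0.3 0.4] w 32.0
```

```bash
python3 -m inch '0 0 -0.4 0;0 0 -0.9 0;0 0 -1 0;0 0 -1 0;0 0 -0.8 0' >/dev/null; python3 go.py 515.5 -212.5 225; python3 -m inch '-0.2 0.5 -0.6 0;-0.3 0.8 -0.3 0;-0.4 1 0 0;-0.4 1 0 0;-0.4 1 0 0' >/dev/null; python3 -m inch '-0.4 1 0 0;-0.4 1 0 0;-0.4 1 0 0;-0.4 1 0 0;-0.4 1 0 0' >/dev/null; python3 go.py 515.5 -212.5 225
```

```text
t 34.92 pos [541.7 222.5 200.1] yaw 18.4 tilt 0.69 units [-6.5  16.19 -0.79] F [ 0.2 -0.5 -0. ] w 31.7
t 36.17 pos [522.8 -42.7 230.3] yaw 18.3 tilt 0.92 units [-2.4   6.36  0.32] F [ 1.2 -0.5 -0.4] w 31.9
```

```bash
python3 -m inch '-0.4 1 0 0;-0.4 1 0 0;-0.4 1 0 0;-0.3 0.9 0 0;-0.2 0.6 0 0' >/dev/null;  python3 -m inch '0 0.3 0 0;0 0.1 0 0;0 0 0 0;0 0 0 0;0 0 0 0' >/dev/null; python3 go.py 515.5 -212.5 225
```

```text
t 37.42 pos [ 514.9 -181.2  232.8] yaw 17.9 tilt 1.06 units [-0.36  1.2   0.33] F [-0.1 -0.2 -1.4] w 32.3
```

```bash
python3 -m inch '-0.2 0.6 0.1 0;-0.1 0.4 0.2 0;0 0.1 0 0;0 0 0 0;0 0 0 0' >/dev/null; python3 go.py 515.5 -212.5 220
python3 - <<'E'
from fit import *
p=read_state()["position"]
for n in("scene","top"):
  c,M=cam(n);P=cloud(c,M);print("b",fit(P,512.5,-211,65,82,31),"c",fit(P,513,-212,90,106,24),"d low",fit(P,p[0]-2,p[1]+1,p[2]-95+10,p[2]-40,17),"d up",fit(P,p[0]-2,p[1]+1,p[2]-50,p[2]-3,17))
  if n=="scene": save("d_over.png",c["color"][80:260,140:340],3)
E
```

```text
t 38.05 pos [ 516.1 -212.1  224.9] yaw 17.9 tilt 1.08 units [-0.03  0.    0.2 ] F [ 0.3  0.8 -1.4] w 31.5
b (array([ 512.4, -211.4]), 143, np.float64(3.25)) c (array([ 513.8, -211.7]), 133, np.float64(1.97)) d low (array([ 512.5, -211.6]), 199, np.float64(1.12)) d up (array([ 512.5, -211.7]), 217, np.float64(1.06))
b (array([ 514.3, -212.5]), 66, np.float64(4.13)) c (array([ 513.7, -213.1]), 38, np.float64(1.05)) d low (array([ 512.8, -212.8]), 69, np.float64(0.65)) d up (array([ 513.8, -212. ]), 58, np.float64(0.93))
```

View pics/d_over.png

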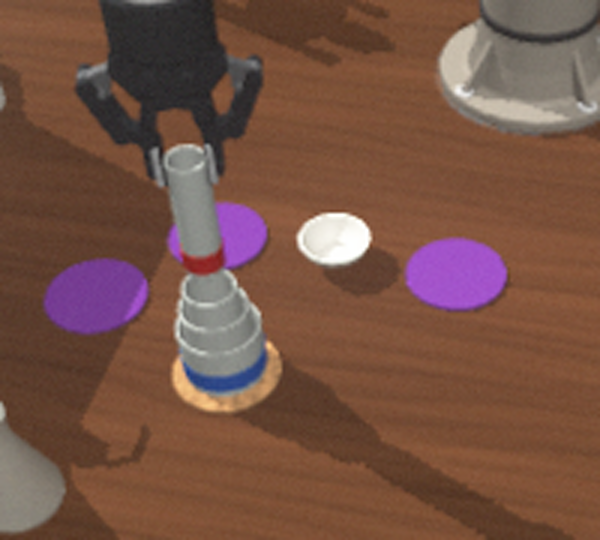

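The crop shows d (red band at (205,262)) upright above c's mouth (210,285), about 1 mm off in x. Lowering with a +1 mm nudge.

```bash
python3 -m inch '0.03 0 0.3 0;0 0 0.4 0;0 0 0.3 0;0 0 0.1 0;0 0 0 0' >/dev/null; python3 go.py 516.7 -212.5 111.5; python3 -m inch '0 0 0.3 0;0 0 0.4 0;0 0 0.4 0;0 0 0.3 0;0 0 0 0' >/dev/null; python3 go.py 516.7 -212.5 111.5
```

```text
t 38.77 pos [ 516.3 -211.3  194.9] yaw 18.0 tilt 1.09 units [0.05 0.02 3.34] F [ 0.3 -0.9 -0.3] w 32.3
t 39.4 pos [ 515.7 -211.9  157.3] yaw 18.0 tilt 1.09 units [0.06 0.01 1.83] F [ 0.4  0.  -1. ] w 31.9
```

```bash
python3 -m inch '0.02 0 0.4 0;0 0 0.4 0;0 0 0.3 0;0 0 0.2 0;0 0 0 0' >/dev/null; python3 go.py 516.7 -212.5 111.5; python3 -m inch '0 0 0.12 0;0 0 0.1 0;0 0 0.08 0;0 0 0.06 0;0 0 0 0' >/dev/null; python3 go.py 516.7 -212.5 111.5
```

```text
t 40.02 pos [ 516.  -212.4  122.6] yaw 18.0 tilt 1.09 units [0.03 0.01 0.44] F [-0.1 -0.3 -0.1] w 31.9
t 40.65 pos [ 516.5 -212.7  113.7] yaw 18.0 tilt 1.06 units [ 0.01 -0.    0.09] F [-0.2  0.1 -0.4] w 32.0
```

```bash
python3 -m inch '0 0 0.08 0;0 0 0.07 0;0 0 0.06 0;0 0 0.04 0;0 0 0 0'; python3 go.py 516.7 -212.5 111.5
```

```text
t: 41.28
position: [518.4, -212.7, 111.9]
ee_rot: [0.007, 0.988, 0.156, -0.005]
ft_force: [0.6, -0.4, -0.3]
gripper_width: 0.373
t 41.27 pos [ 518.4 -212.7  111.9] yaw 18.0 tilt 1.01 units [-0.06 -0.03  0.01] F [ 0.6 -0.4 -0.3] w 31.9
```

```bash
python3 -m inch '0 0 0.06 0;0 0 0.06 0;0 0 0.04 0;0 0 0 0;0 0 0 0'; python3 go.py 516.7 -212.5 111.5
```

```text
t: 41.9
position: [519.7, -212.8, 111.6]
ee_rot: [0.008, 0.988, 0.156, -0.004]
ft_force: [-0.8, 0.3, 1.7]
gripper_width: 0.369
t 41.9 pos [ 519.7 -212.8  111.6] yaw 18.0 tilt 1.0 units [-0.11 -0.05  0.01] F [-0.8  0.3  1.7] w 31.5
```

```bash
python3 -m inch '-0.05 0 0 0;0 0 0 0;0 0 0 0;0 0 -0.2 0;0 0 -0.6 0' 85 50; python3 -m inch '0 0 -0.8 0;0 0 -0.8 0;0 0 -0.8 0;0 0 -0.6 0;0 -0.5 0 0' >/dev/null;  python3 -m inch '0.4 -1 0 0;0.4 -1 0 0;0.4 -1 0 0;0.2 -0.6 0 0;0 0 0 0' >/dev/null
python3 - <<'E'
from fit import *
o=[]
for n in("scene","top"):
  c,M=cam(n);P=cloud(c,M);Q=P.reshape(-1,3);o.append(c["color"])
  N=np.hypot(Q[:,0]-513,Q[:,1]+212)<34
  print("a",fit(P,512,-211,10,56,38),"b",fit(P,512.5,-211,65,82,31),"c",fit(P,513,-212,90,106,24),"d",fit(P,514,-212,112,130,17),np.nanpercentile(Q[N][:,2],[95,99,99.7]))
cv2.imwrite("pics/end.png",np.hstack([cv2.resize(o[0][90:290,120:320],(500,500)),cv2.resize(o[1][180:260,330:410],(300,500))])[:,:,::-1])
E
```

```text
t: 42.52
position: [518.0, -212.7, 130.8]
ee_rot: [0.007, 0.988, 0.156, -0.004]
ft_force: [0.7, -0.1, 0.2]
gripper_width: 0.996
a (array([ 511.1, -210.8]), 344, np.float64(1.67)) b (array([ 512.1, -211.9]), 138, np.float64(2.7)) c (array([ 513. , -212.3]), 96, np.float64(1.93)) d (array([ 517.5, -212.3]), 125, np.float64(2.05)) [131.62909679 134.12702608 135.15326335]
a (None, 0, 0) b (None, 0, 0) c (None, 0, 0) d (None, 0, 0) nan
  return np.nanmean(a, axis, out=out, keepdims=keepdims)
```

View pics/end.png

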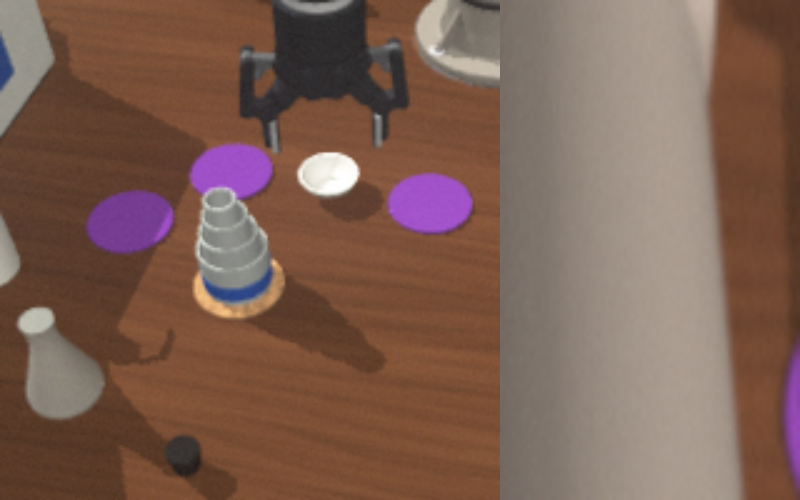

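All four are nested: the d rim measures 131.6 mm against 132 expected. The gripper is open and well clear.

```bash
python3 -c "
from rig import order; print(order.sign_off())"; python3 go.py 517 -212 130
```

```text
the job is handed in; nothing more can be done
None
the job is handed in; nothing more can be done
```

The four steel beakers are nested on the cork mat in the order asked. The widest (a) stayed where it was, and b, c and d were each lowered in until they rested on the floor below, then released. I handed the job in at about 44 s.

**Last checks:** The rims measured about 84, 107 and 131.6 mm, against 84, 108 and 132 mm expected. The final picture shows the nest upright, with the gripper open and clear of it. I moved nothing else, but I did not re-measure the bystanders. The largest force I saw was about 9 N, in readings taken between moves.

**What went wrong or disagreed:**
- My first release of b failed because of a typing slip in the command. The gripper stayed shut and lifted b out again, so I re-centred it and set it down properly.
- The d rim measured about 4.5 mm off c's axis, so d is probably resting against c's wall, at the limit of its 4 mm play.
- The arm blocked the top camera in the final check, so that check rests on the scene camera alone.
- The wrist camera read positions about 3 mm away from the fixed cameras, so I relied on distances between beakers rather than absolute positions.

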